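Reset the tripped breaker under the push-latch flap

ROBOT

A 6-joint arm with a two-finger parallel gripper is mounted at the origin on a cart in front of the work surface, level with it; the furniture and walls round the work are solid. World frame = base frame: x ahead of the robot, y to its left, z up, the work surface at z = 0. Lengths are in m, angles in degrees, forces in N, time in s.
With the tool pointing down it reaches from about 0.4 to 0.825 m from the base axis. Payload 7 kg.
Tool frame: the origin (TCP) lies between the finger pads; the fingertips stand 25 mm ahead of it and the grasp point (between the pads) lies 6 mm ahead of it; z points along the fingers, y is the line along which they close (so a half turn about z gives the same grasp; the last joint's range is limited). The gripper opens to 88 mm and grips with 3 to 60 N. Pads are 19 mm wide; open, the fingers measure 130 mm over their backs; the gripper's body (78 mm by 193 mm) begins 47 mm behind the grasp point.
Start: joints at [-50.472, 20.546, 0.682, 0, -70.136, -16.507], TCP at [0.264, -0.621, 0.231] pointing down, gripper open.
Joint ranges: [-176.03, 176.03], [-82.01, 121.73], [-58.28, 71.71], [-173.87, 95.51], [-174.79, -0.11], [-173.66, 173.66]. Speed limits (degrees/s): [136.94, 136.94, 172.46, 180, 180, 180].

INTERFACE

Orientations are given as [roll, pitch, yaw] about the fixed x, y, z axes, in that order (R = Rz(yaw) Ry(pitch) Rx(roll)).
In Python, from plant import r gives the robot as it stands.
- The arm moves only by the shell command python3 -m crank 'ROWS' [FORCE]. ROWS is JSON, a list of rows, each a list of 3 entries, a list of its own where there are three numbers: the turn, a rotation vector about the tool's x, y, z in degrees, then the shift along the tool's x, y, z in cm, then the closure, from -1 (fully open) to 1 (shut). In form: [[[wx, wy, wz], [dx, dy, dz], fingers], ...]. A call has 1 to 8 rows; each row shifts and turns the commanded pose from where the row before left it, along the tool's axes as they then stand; what a row does not reach is not made up. A row lasts 1/10 s, in which the tool goes at most 50 mm and 8.59 degrees, less where a joint would pass 70% of its speed; a pose out of reach is approached as far as the arm can. A call with a gripper value outside its range is refused whole. The fingers move at their own pace and stop on an object; FORCE is the grip in N (left out, the last holds). Time passes only in rows, so rows that do not move let the fingers close. It gives the time, the measured TCP pose, the force, the opening and the grip force at its end, in the units of the state.
- r.get_state(): the state, without advancing time (a new reading comes with each control period).
- r.capture(name): name is "side" or "top" or "wrist"; returns a dict with "color" (400x640x3 uint8, red, green, blue), "range_z" (400x640 float32, m along the optical axis (not along the pixel's ray), 0 where there is no reading), "intrinsics" (3x3 intrinsics, pixels), "world_from_camera" (4x4, takes a point from camera to world coordinates); the wrist camera has in their place "hand_eye" (4x4, takes a point from camera to tool coordinates, whose origin is the TCP and whose axes are the flange's). Camera axes: x right, y down, z forward; pixel columns grow to the right and rows downward; lengths in m; the calibration is good to about 2 mm. A picture is of the moment at which its call begins: read the wrist's pose just before it.
- r.close_job(): hands the job in; it is judged then, once.
The state is a dict: "time_s": time; "joints": joint angles; "qd": joint speeds; "joint_torque": joint torques, N m; "tcp_pos": TCP position; "eef_rot": TCP orientation; "contact_force": force on the tool from outside, world axes, zero at the start; "moment": the same for the moment, N m; "gripper_width": finger opening in m; "gripper_force": force on a finger pad.
Only numpy, scipy, OpenCV 4.12 (cv2) and the standard library are available. Lean on these libraries where they do the work, as an engineer would, in place of code of your own. Each camera call takes 0.05 s, during which the arm holds its last target. There are 200 camera calls.

TASK

The bench power box has tripped. Press the orange flap in at its free edge and let go so that it pops fully open, push the red breaker button in the well all the way down so that it stays in, then push the flap shut and press it in once more so that it latches and stays flush when you let go. Do everything by pressing and pushing with the fingertips: do not lift, tip or shove the box along the bench, and leave the things standing round it where they are.

Things in the scene. Friction and masses are not known exactly. Their poses are not given: they have to be found in the camera images.
- power_box: grey bench power box standing loose on rubber feet, about 1.6 kg, 140 (x) x 130 (y) x 60 (z) mm; origin at the centre of its underside. Its +x points to the flap's hinge side, which faces away from the robot; z up. The well under the flap: x -58 to +32 mm, y +-51 mm, floor 30 mm and rim 60 mm above the bench. Behind the hinge (x +32 to +70 mm) the housing is solid, flat top at 60 mm
- flap (a joint): hinge of the orange flap, rad: 0 = latched flush, negative = pressed in, 1.65 = fully open. Push-push latch: pressing in to -0.05 or beyond (stop at about -0.057) and letting go releases it and its spring opens it in 1 to 2 s, sliding past a finger in its way. Pushed shut against the spring (about 3 N at the edge), in to the stop and let go, it latches; one more press reopens it
- flap_hinge (a point): middle of the flap's hinge axis, which runs along the box's y; in the box frame at x +32, y 0, z +57 mm. The point's axes turn with the flap: its -x points along the flap to the free edge, its z out of the flap's outer face. The flap is 85 mm long from hinge to free edge, 96 mm wide, 5 mm thick, its outer face 2 mm outside the axis
- flap_pad (a point): centre of the black ribbed press pad (20 x 50 mm) on the flap's outer face, 70 mm from the hinge axis and 15 mm from the free edge; axes as flap_hinge. Pressing here with 6 to 15 N reaches the stop and does no harm
- breaker (a joint): red breaker button, m: how far it is pushed in. It starts tripped, between 0 and 0.0015; 0.008 is fully in, on its stop. It moves straight down, has no spring, resists with about 3 N and stays where it is left
- breaker_top (a point): centre of the top of the red button (22 mm across), which stands in the middle of the well, in the box frame at x -20, y 0 mm, its top 49 mm above the bench at value 0 and 41 mm when fully in; z up
- glue_bottle: loose bystander: small red bottle with a black tip, 30 x 30 x 92 mm, standing beside or behind the box; origin at the centre of its underside
- tape_roll: loose bystander: green roll of tape lying flat, 63 x 60 x 19 mm; origin at the centre of its underside
- puck: loose bystander: black round unit with a white cap, 54 mm across, 44 mm high; origin at the centre of its underside

How it is judged:
By the outcome, as a careful person would: the job done as asked, in the order asked, and still so for the second after the job is handed in, with the robot touching nothing.
It also fails if it takes over 51 s, if anything falls off the work surface, if the arm or the gripper's body presses on something with over 40 N, if the wrist force passes 120 N, or if a joint passes its speed limit or range.

## Working session

There is one attempt and no reset: what is moved stays moved. The work goes in short steps, Python scripts to look and compute and a shell command to move; the robot and the scene stay as the last step left them, time stands still between calls to the robot, and variables do not carry over. Pictures are saved under pics/ and viewed, at most 10 in all, crops included, and the job is handed in when it is done.

```bash
mkdir -p pics; ls; cat > h.py <<'E'
import numpy as np, cv2
from plant import r
def cap(n,f):
    c=r.capture(n); cv2.imwrite(f'pics/{f}.png',c['color'][:,:,::-1]); np.savez(f'pics/{f}.npz',**c); return c
def pts(c,T=None):
    K=c['intrinsics'];z=c['range_z'];v,u=np.mgrid[:z.shape[0],:z.shape[1]]
    T=c['world_from_camera'] if T is None else T
    P=np.stack([(u-K[0,2])/K[0,0]*z,(v-K[1,2])/K[1,1]*z,z],-1)
    return P@T[:3,:3].T+T[:3,3]
E
python3 - <<'E'
from h import *
s=r.get_state();print(s)
a=cap('top','top0')
b=cap('side','side0')
for n,c in (('t',a),('s',b)): print(c['world_from_camera'].round(3).tolist(),c['intrinsics'].round(1).tolist())
E
```

```text
pics
{'time_s': 0.0, 'joints': array([-5.04733595e+01,  2.05909838e+01,  6.33885297e-01, -2.18094609e-02,
       -7.01357521e+01, -1.65075288e+01]), 'qd': array([ 0.00564311, -0.11544353, -0.01154484,  0.04911973, -0.07604467,
        0.00215082]), 'joint_torque': array([-8.76370486e-04, -5.82722104e+01,  2.93055940e+01,  6.99725971e+00,
        6.77786578e-03, -1.56229330e-04]), 'tcp_pos': array([ 0.2637516 , -0.62080827,  0.22972331]), 'eef_rot': array([ 1.79905150e+02, -6.72823226e-03, -1.56988310e+02]), 'contact_force': array([-0.34227627, -0.64302429, -0.01064445]), 'moment': array([-0.01987709, -0.00864711,  0.00286608]), 'gripper_force': 0.0, 'gripper_width': 0.08793099521216122}
[[-0.007, -0.98, 0.197, 0.387], [-1.0, 0.007, 0.002, 0.02], [-0.003, -0.197, -0.98, 1.147], [0.0, 0.0, 0.0, 1.0]] [[471.2, 0.0, 316.4], [0.0, 471.2, 206.9], [0.0, 0.0, 1.0]]
[[-0.934, -0.199, 0.297, 0.316], [-0.357, 0.501, -0.788, 0.825], [0.008, -0.842, -0.539, 0.615], [0.0, 0.0, 0.0, 1.0]] [[480.7, 0.0, 320.4], [0.0, 480.7, 198.3], [0.0, 0.0, 1.0]]
```

View pics/top0.png

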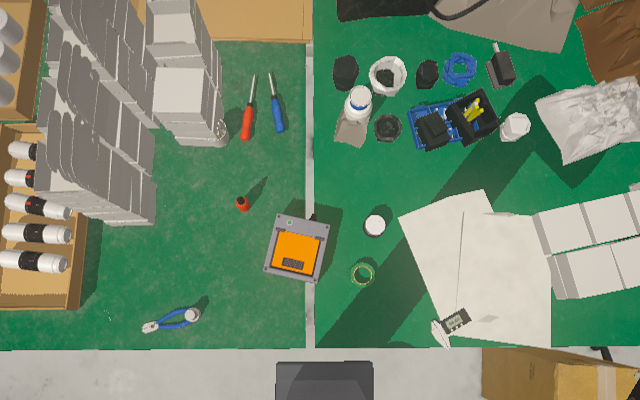

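View pics/side0.png

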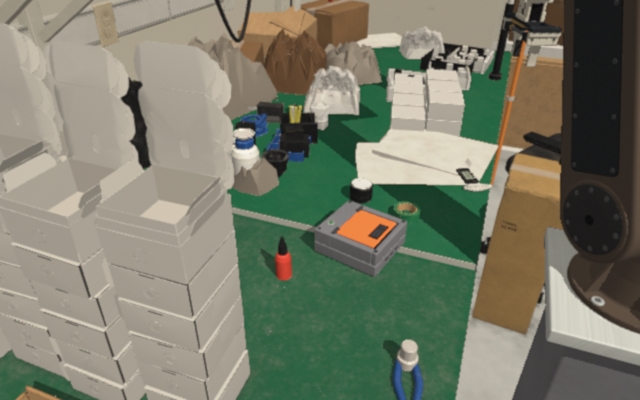

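The top view shows the box at about (296,247), with the flap's free edge and black pad (292,264) towards the robot. The bottle is at (242,203), the puck at (375,226) and the tape at (362,274). The side view agrees with this.

```bash
python3 - <<'E'
from h import *
c=dict(np.load('pics/top0.npz')); P=pts(c)
hsv=cv2.cvtColor(c['color'],cv2.COLOR_RGB2HSV)
roi=np.zeros(hsv.shape[:2],bool); roi[205:290,255:335]=1
o=roi&(hsv[...,0]>8)&(hsv[...,0]<22)&(hsv[...,1]>150)
Q=P[o];print('flap z',np.median(Q[:,2]),len(Q))
print('flap rect',cv2.minAreaRect(Q[:,:2].astype(np.float32)*1000))
b=roi&(P[...,2]>.05)&(P[...,2]<.075)
Q=P[b];print('box rect',cv2.minAreaRect(Q[:,:2].astype(np.float32)*1000),np.median(Q[:,2]))
# hull of robust box mask
for u,v in [(292,264),(297,247),(290,222),(242,203),(375,226),(362,274)]: print((u,v),P[v,u].round(4))
im=cv2.resize(c['color'][195:295,245:345],None,fx=6,fy=6,interpolation=cv2.INTER_CUBIC)
cv2.imwrite('pics/crop.png',im[:,:,::-1])
E
```

```text
flap z 0.05922974367785849 1372
flap rect ((467.6431579589844, 74.5276870727539), (110.92877197265625, 160.67466735839844), 89.5274429321289)
box rect ((511.5993347167969, 68.56263732910156), (129.92518615722656, 140.61529541015625), 76.79412841796875) 0.05974626868454469
(292, 264) [0.4715 0.0786 0.0619]
(297, 247) [0.5108 0.0673 0.0597]
(290, 222) [0.5691 0.0836 0.0623]
(242, 203) [0.6153 0.1969 0.0613]
(375, 226) [ 0.5618 -0.1171  0.0397]
(362, 274) [ 0.4511 -0.0869  0.0016]
```

View pics/crop.png

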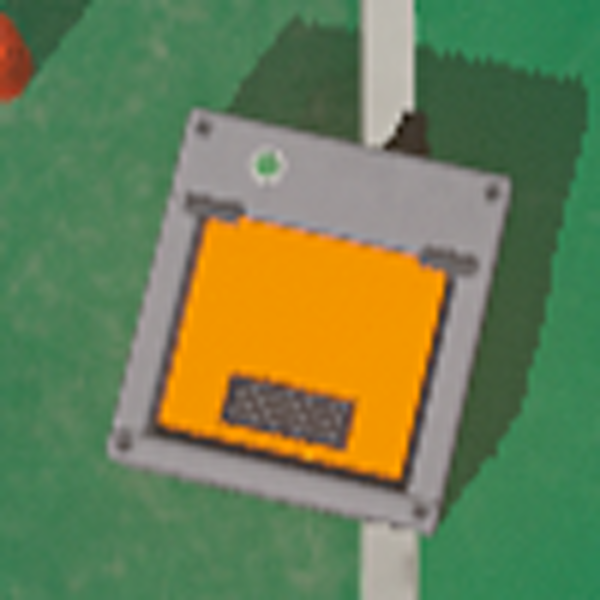

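Box rectangle is 130 × 140 mm at z 0.060, centred on (0.5116, 0.0686) with yaw −13.2°. That matches the given sizes, and the pad pixel is consistent with it. Next I'll check the height of obstacles along the path and where the wrist camera sits.

```bash
cat >> h.py <<'E'
from scipy.spatial.transform import Rotation as Ro
C=np.array([.5116,.0686,0]);YAW=-13.2
Rb=Ro.from_euler('z',YAW,degrees=True)
def tip(s=None):
    s=s or r.get_state();R=Ro.from_euler('xyz',s['eef_rot'],degrees=True)
    return s['tcp_pos']+R.apply([0,0,.025]),R,s
def go(bx,yaw=None):
    "print tip in box frame (mm) and the tool-axis shift (cm) to bring tip to box-frame bx (mm)"
    t,R,s=tip(); tgt=C+Rb.apply(np.array(bx)/1000)
    print('t',s['time_s'],'tip_box',(Rb.inv().apply(t-C)*1000).round(1),'rpy',s['eef_rot'].round(2),'F',s['contact_force'].round(1),'w',round(s['gripper_width'],3))
    print('shift cm',(R.inv().apply(tgt-t)*100).round(2))
    D=Ro.from_euler('xyz',[180,0,YAW if yaw is None else yaw],degrees=True)
    print('turn',(R.inv()*D).as_rotvec(degrees=True).round(2))
E
python3 - <<'E'
from h import *
c=dict(np.load('pics/top0.npz')); P=pts(c)
m=(P[...,0]>.15)&(P[...,0]<.62)&(P[...,1]<.2)&(P[...,1]>-.75)&(P[...,2]<.6)
for y in np.arange(-.75,.2,.1):
    k=m&(P[...,1]>=y)&(P[...,1]<y+.1); print(round(y,2),P[k][:,2].max().round(3) if k.any() else None)
print(r.capture('wrist')['hand_eye'].round(3).tolist())
go([-38,0,130]); go([-38,0,130],YAW+180)
E
```

```text
-0.75 0.112
-0.65 0.239
-0.55 0.306
-0.45 0.027
-0.35 0.025
-0.25 0.015
-0.15 0.05
-0.05 0.068
0.05 0.067
0.15 0.087
[[-0.0, -0.962, -0.272, 0.073], [1.0, -0.0, -0.0, -0.0], [0.0, -0.272, 0.962, -0.155], [0.0, 0.0, 0.0, 1.0]]
t 0.15 tip_box [ -83.8 -727.9  205. ] rpy [ 1.7993e+02 -1.0000e-02 -1.5698e+02] F [-0.3 -0.4  0.4] w 0.088
shift cm [-46.7   56.01   7.56]
turn [ 4.0000e-02  9.0000e-02 -1.4378e+02]
t 0.15 tip_box [ -83.8 -727.9  205. ] rpy [ 1.7993e+02 -1.0000e-02 -1.5698e+02] F [-0.3 -0.4  0.4] w 0.088
shift cm [-46.7   56.01   7.56]
turn [ 7.000e-02 -3.000e-02  3.622e+01]
```

```bash
python3 -m crank '[[[0,0,7.25],[0,0,0],1],[[0,0,7.25],[0,0,0],1],[[0,0,7.25],[0,0,0],1],[[0,0,7.25],[0,0,0],1],[[0,0,7.25],[0,0,0],1],[[0,0,0],[0,4.5,0],1],[[0,0,0],[0,4.5,0],1],[[0,0,0],[0,4.5,0],1]]' 20; python3 -m crank '[[[0,0,0],[0,4.5,0],1],[[0,0,0],[0,4.5,0],1],[[0,0,0],[0,4.5,0],1],[[0,0,0],[0,4.5,0],1],[[0,0,0],[0,4.5,0],1],[[0,0,0],[0,4.5,0],1],[[0,0,0],[0,4.5,0],1],[[0,0,0],[0,4.5,0],1]]'; python3 -c "
from h import *
go([-38,0,100],YAW+180)"
```

```text
time_s: 0.95
tcp_pos: [0.2946, -0.4884, 0.2299]
eef_rot: [180.0, -0.1, 166.7]
contact_force: [1.7, 0.2, 1.3]
gripper_width: 0.0291
gripper_force: 0.0
time_s: 1.75
tcp_pos: [0.3771, -0.1377, 0.2309]
eef_rot: [180.0, 0.0, 166.8]
contact_force: [1.6, 0.4, 0.1]
gripper_width: 0.0003
gripper_force: 0.0
t 1.75 tip_box [ -83.8 -231.5  205.9] rpy [1.7998e+02 4.0000e-02 1.6676e+02] F [1.6 0.4 0.1] w 0.0
shift cm [-4.56 23.15 10.6 ]
turn [ 0.02  0.04 -0.04]
```

```bash
python3 -m crank '[[[0,0,0],[-0.8,4,0],1],[[0,0,0],[-0.8,4,0],1],[[0,0,0],[-0.8,4,1],1],[[0,0,0],[-0.8,4,2],1],[[0,0,0],[-0.8,4,2],1],[[0,0,0],[-0.5,3,2],1],[[0,0,0],[0,0,1.5],1],[[0,0,0],[0,0,0],1]]'; python3 - <<'E'
from h import *
go([-38,0,61],YAW+180)
t,R,s=tip()
c=cap('wrist','w1')
T=np.eye(4);T[:3,:3]=R.as_matrix();T[:3,3]=s['tcp_pos'];T=T@c['hand_eye']
P=pts(c,T);B=Rb.inv().apply((P-C).reshape(-1,3)).reshape(P.shape)*1000
hsv=cv2.cvtColor(c['color'],cv2.COLOR_RGB2HSV)
o=(hsv[...,0]>8)&(hsv[...,0]<22)&(hsv[...,1]>150)&(np.abs(B[...,2]-59)<8)
Q=B[o];print(len(Q),np.percentile(Q,[1,50,99],axis=0).round(1))
E
```

```text
time_s: 2.55
tcp_pos: [0.4722, 0.0743, 0.1434]
eef_rot: [-179.8, -0.2, 166.8]
contact_force: [-0.6, -0.0, -0.3]
gripper_width: 0.0003
gripper_force: 0.0
t 2.55 tip_box [-39.7  -3.5 118.4] rpy [-179.82   -0.22  166.84] F [-0.6 -0.  -0.3] w 0.0
shift cm [-0.19  0.37  5.73]
turn [-0.18 -0.22  0.04]
3450 [[-53.5 -47.   57.5]
 [-34.   -1.9  59.7]
 [ -5.8  46.8  61.3]]
```

View pics/w1.png

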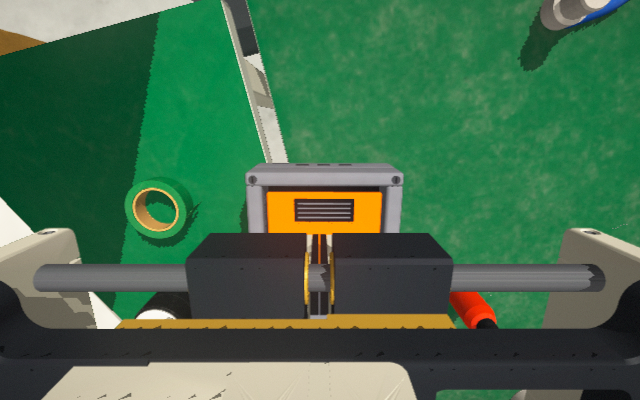

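The pad is centred at about (324,210) just ahead of the fingertips. The close-up flap edges (x −53.5, y ±47, z 59.7) agree with the box pose, so I'll go down to the pad.

```bash
python3 -m crank '[[[0,0,0],[-0.1,0.3,2.5],1],[[0,0,0],[0,0,2],1],[[0,0,0],[0,0,0.8],1],[[0,0,0],[0,0,0.3],1],[[0,0,0],[0,0,0.2],1],[[0,0,0],[0,0,0.2],1]]';python3 -c "
from h import *
go([-38,0,55],YAW+180)"
```

```text
time_s: 3.2
tcp_pos: [0.476, 0.0771, 0.0866]
eef_rot: [179.9, 0.1, 166.8]
contact_force: [-0.4, -0.4, 1.2]
gripper_width: 0.0004
gripper_force: 0.0
t 3.2 tip_box [-36.6   0.2  61.6] rpy [1.7993e+02 8.0000e-02 1.6677e+02] F [-0.4 -0.4  1.2] w 0.0
shift cm [ 0.14 -0.02  0.66]
turn [ 0.07  0.08 -0.03]
```

```bash
python3 -m crank '[[[0,0,0],[0.1,0,0.2],1],[[0,0,0],[0,0,0.2],1],[[0,0,0],[0,0,0.15],1],[[0,0,0],[0,0,0],1]]';python3 -c "
from h import *
go([-38,0,54],YAW+180)"
```

```text
time_s: 3.6
tcp_pos: [0.4743, 0.0771, 0.08]
eef_rot: [-180.0, -0.0, 166.8]
contact_force: [0.3, -0.8, -0.8]
gripper_width: 0.0007
gripper_force: 0.0
t 3.6 tip_box [-38.3  -0.2  55. ] rpy [-1.7999e+02 -1.0000e-02  1.6677e+02] F [ 0.3 -0.8 -0.8] w 0.001
shift cm [-0.03  0.02  0.1 ]
turn [-0.01 -0.01 -0.03]
```

```bash
python3 -m crank '[[[0,0,0],[0,0,0.1],1],[[0,0,0],[0,0,0.1],1]]';python3 -m crank '[[[0,0,0],[0,0,0.1],1],[[0,0,0],[0,0,0],1]]';python3 -c "
from h import *
go([-38,0,54],YAW+180)"
```

```text
time_s: 3.8
tcp_pos: [0.4744, 0.0772, 0.0781]
eef_rot: [180.0, 0.0, 166.8]
contact_force: [-0.4, -0.1, -0.5]
gripper_width: 0.0004
gripper_force: 0.0
time_s: 4.0
tcp_pos: [0.4743, 0.0771, 0.077]
eef_rot: [-180.0, -0.0, 166.8]
contact_force: [0.1, -0.3, 0.8]
gripper_width: 0.0008
gripper_force: 0.0
t 4.0 tip_box [-38.3  -0.2  52. ] rpy [-1.7999e+02 -1.0000e-02  1.6677e+02] F [ 0.1 -0.3  0.8] w 0.001
shift cm [-0.03  0.02 -0.2 ]
turn [-0.01 -0.01 -0.03]
```

```bash
python3 - <<'E'
from h import *
c=cap('side','s2')
cv2.imwrite('pics/s2c.png',cv2.resize(c['color'][150:290,270:450],None,fx=4,fy=4,interpolation=cv2.INTER_CUBIC)[:,:,::-1])
E
```

```text
(no output)
```

View pics/s2c.png

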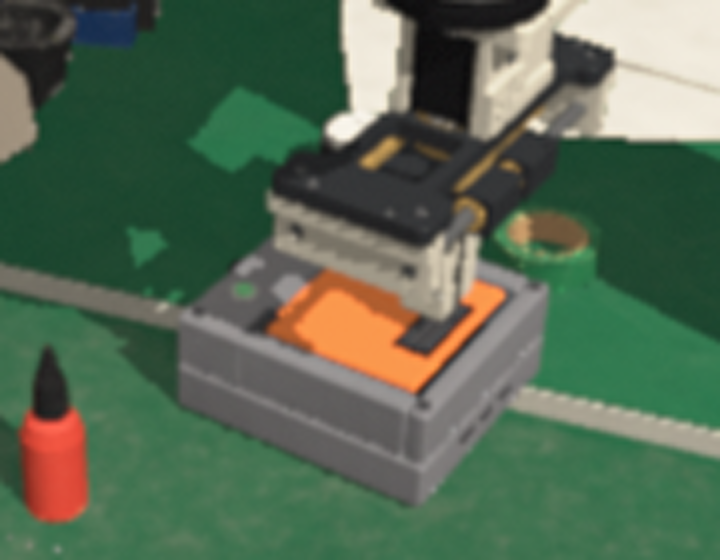

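The fingertip is at the pad, with its lower end at about (440,318) in the crop, but I can't tell whether it touches. I'll compare the flap heights in depth before and after.

```bash
python3 - <<'E'
from h import *
for f in('side0','s2'):
    c=dict(np.load(f'pics/{f}.npz'));P=pts(c);B=Rb.inv().apply((P-C).reshape(-1,3)).reshape(P.shape)*1000
    hsv=cv2.cvtColor(c['color'],cv2.COLOR_RGB2HSV)
    o=(hsv[...,0]>5)&(hsv[...,0]<22)&(hsv[...,1]>150)&(np.abs(B[...,0])<70)&(np.abs(B[...,1])<60)
    Q=B[o]
    for a in range(-60,40,15):
        k=(Q[:,0]>=a)&(Q[:,0]<a+15)&(Q[:,1]>28)
        if k.sum()>3: print(f,a,k.sum(),Q[k][:,2].mean().round(2))
    k=(np.abs(B[...,0]+38)<25)&(np.abs(B[...,1])<25)&(B[...,2]>40)&(B[...,2]<110)
    print(np.percentile(B[k][:,2],[1,10,30,50,70]).round(1))
go([-38,0,54],YAW+180)
E
```

```text
side0 -60 33 56.35
side0 -45 59 56.58
side0 -30 62 56.58
side0 -15 61 56.47
side0 0 56 56.49
side0 15 59 56.6
[53.7 55.5 56.3 56.8 57.5]
s2 -60 35 56.08
s2 -45 61 56.33
s2 -30 58 56.48
s2 -15 58 56.53
s2 0 58 56.4
s2 15 57 56.37
[53.1 55.9 57.1 58.1 77.9]
t 4.05 tip_box [-38.2  -0.2  52.1] rpy [-1.7999e+02 -1.0000e-02  1.6677e+02] F [-1.   0.4  0.8] w 0.001
shift cm [-0.02  0.02 -0.19]
turn [-0.01 -0.01 -0.03]
```

The flap has hardly moved, so the real tips sit about 7 mm higher than I assumed. I'll keep going down in small steps and watch the force.

```bash
for i in 1 2 3; do python3 -m crank '[[[0,0,0],[0,0,0.1],1],[[0,0,0],[0,0,0],1]]' | grep -E "pos|contact"; done
```

```text
tcp_pos: [0.4743, 0.0771, 0.0761]
contact_force: [-0.5, -1.0, -0.6]
tcp_pos: [0.4743, 0.0771, 0.075]
contact_force: [0.1, -0.1, 0.1]
tcp_pos: [0.4743, 0.0771, 0.074]
contact_force: [0.1, 0.8, 0.2]
```

```bash
python3 - <<'E'
from h import *
c=cap('side','s3');P=pts(c);B=Rb.inv().apply((P-C).reshape(-1,3)).reshape(P.shape)*1000
for v in range(215,246,2): print(v,[tuple(B[v,u].round(0).astype(int).tolist()) for u in (372,376,380,384,388)])
cv2.imwrite('pics/s3c.png',cv2.resize(c['color'][190:260,330:420],None,fx=8,fy=8,interpolation=cv2.INTER_CUBIC)[:,:,::-1])
E
```

```text
215 [(-66, 94, 159), (-74, 95, 163), (-76, 83, 157), (-48, 6, 102), (-47, -15, 90)]
217 [(-64, 89, 152), (-75, 96, 159), (-47, 21, 105), (-45, -1, 92), (-48, -13, 87)]
219 [(-64, 89, 147), (-72, 90, 151), (-47, 20, 101), (-47, 2, 90), (-48, -14, 81)]
221 [(-65, 90, 144), (-73, 90, 147), (-47, 19, 95), (-46, -1, 83), (-37, -39, 58)]
223 [(-65, 88, 139), (-73, 89, 143), (-46, 16, 88), (-46, 0, 79), (-39, -36, 56)]
225 [(-66, 91, 137), (-73, 89, 139), (-47, 17, 85), (-46, -3, 73), (-43, -27, 58)]
227 [(-31, 18, 75), (-74, 91, 136), (-47, 18, 81), (-40, -17, 57), (-46, -21, 57)]
229 [(-23, 2, 56), (-39, 16, 72), (-47, 17, 76), (-42, -12, 56), (-49, -16, 57)]
231 [(-25, 5, 55), (-33, 5, 58), (-40, 0, 57), (-46, -5, 57), (-52, -10, 57)]
233 [(-30, 14, 57), (-36, 9, 57), (-44, 8, 59), (-48, 0, 56), (-39, -40, 28)]
235 [(-34, 21, 59), (-39, 15, 57), (-46, 12, 58), (-51, 5, 56), (-58, 2, 57)]
237 [(-37, 26, 58), (-43, 23, 59), (-48, 16, 57), (-40, -20, 31), (-62, 9, 58)]
239 [(-38, 29, 55), (-45, 26, 57), (-51, 20, 56), (-42, -17, 28), (-65, 15, 58)]
241 [(-42, 35, 57), (-49, 33, 58), (-40, -5, 30), (-61, 24, 58), (-67, 19, 57)]
243 [(-45, 40, 56), (-51, 37, 57), (-43, 1, 30), (-64, 30, 58), (-69, 22, 55)]
245 [(-47, 46, 56), (-38, 9, 29), (-61, 39, 58), (-67, 35, 58), (-69, 21, 49)]
```

View pics/s3c.png

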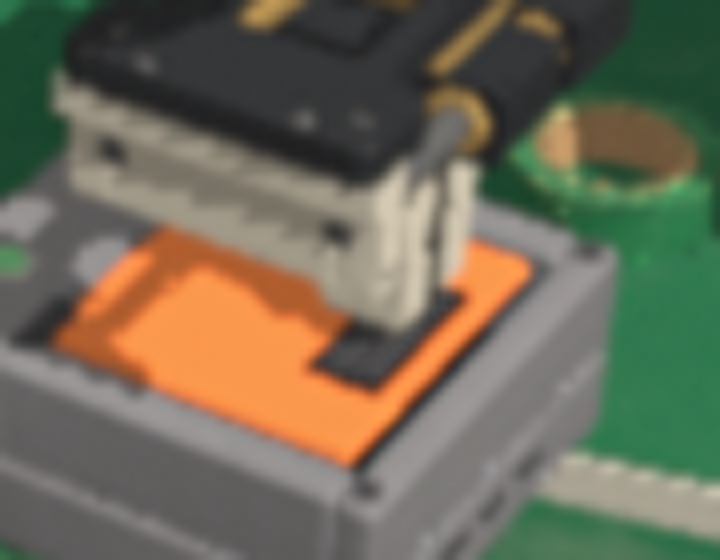

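The visible fingertip ends around z ≈ 70 mm while the TCP reads 74 mm, so the tips are much shorter than I assumed (close to the TCP). I'll keep lowering with force checks.

```bash
for i in 1 2 3 4; do python3 -m crank '[[[0,0,0],[0,0,0.15],1],[[0,0,0],[0,0,0.1],1]]' | grep -E "pos|contact"; done
```

```text
tcp_pos: [0.4743, 0.0771, 0.0715]
contact_force: [1.0, -0.2, -0.1]
tcp_pos: [0.4743, 0.0771, 0.069]
contact_force: [0.6, -1.1, -0.7]
tcp_pos: [0.4743, 0.0771, 0.0665]
contact_force: [0.1, -0.6, -0.4]
tcp_pos: [0.4743, 0.0771, 0.064]
contact_force: [-0.2, 0.5, 0.3]
```

```bash
for i in 1 ; do python3 -m crank '[[[0,0,0],[0,0,0.1],1],[[0,0,0],[0,0,0.1],1]]' | grep -E "pos|contact"; done
python3 - <<'E'
from h import *
c=cap('side','s4');P=pts(c);B=Rb.inv().apply((P-C).reshape(-1,3)).reshape(P.shape)*1000
for v in range(221,240,1): print(v,[tuple(B[v,u].round(0).astype(int).tolist()) for u in (376,380,384,388)])
cv2.imwrite('pics/s4c.png',cv2.resize(c['color'][190:260,330:420],None,fx=8,fy=8,interpolation=cv2.INTER_CUBIC)[:,:,::-1])
E
```

```text
tcp_pos: [0.4743, 0.0771, 0.0623]
contact_force: [-1.5, 0.6, 3.9]
221 [(-76, 96, 152), (-48, 22, 97), (-45, -1, 83), (-36, -42, 56)]
222 [(-75, 95, 149), (-47, 19, 93), (-45, -3, 79), (-37, -40, 55)]
223 [(-75, 95, 147), (-48, 21, 92), (-46, -1, 79), (-40, -34, 57)]
224 [(-74, 91, 142), (-47, 19, 88), (-46, -1, 76), (-40, -33, 55)]
225 [(-73, 90, 139), (-47, 18, 86), (-46, -2, 73), (-43, -28, 57)]
226 [(-74, 90, 137), (-47, 18, 83), (-46, -3, 70), (-43, -28, 55)]
227 [(-73, 89, 135), (-47, 17, 80), (-46, -2, 68), (-46, -22, 57)]
228 [(-74, 90, 133), (-48, 18, 79), (-46, -3, 66), (-47, -20, 56)]
229 [(-74, 90, 131), (-47, 16, 75), (-46, -4, 63), (-47, -21, 53)]
230 [(-74, 90, 129), (-47, 17, 73), (-47, -2, 62), (-51, -12, 58)]
231 [(-74, 90, 127), (-48, 18, 72), (-47, -3, 59), (-51, -12, 55)]
232 [(-74, 89, 124), (-48, 16, 68), (-48, -2, 57), (-51, -13, 52)]
233 [(-39, 16, 62), (-47, 14, 64), (-48, -1, 56), (-39, -40, 28)]
234 [(-40, 17, 61), (-48, 17, 64), (-50, 2, 56), (-42, -34, 30)]
235 [(-39, 14, 57), (-47, 13, 59), (-49, 0, 52), (-58, 2, 57)]
236 [(-40, 16, 56), (-46, 11, 55), (-51, 5, 53), (-60, 5, 57)]
237 [(-41, 19, 56), (-48, 15, 56), (-40, -22, 29), (-60, 4, 54)]
238 [(-43, 22, 56), (-49, 17, 55), (-41, -19, 29), (-63, 11, 58)]
239 [(-45, 26, 57), (-50, 19, 55), (-42, -17, 29), (-65, 14, 58)]
```

View pics/s4c.png

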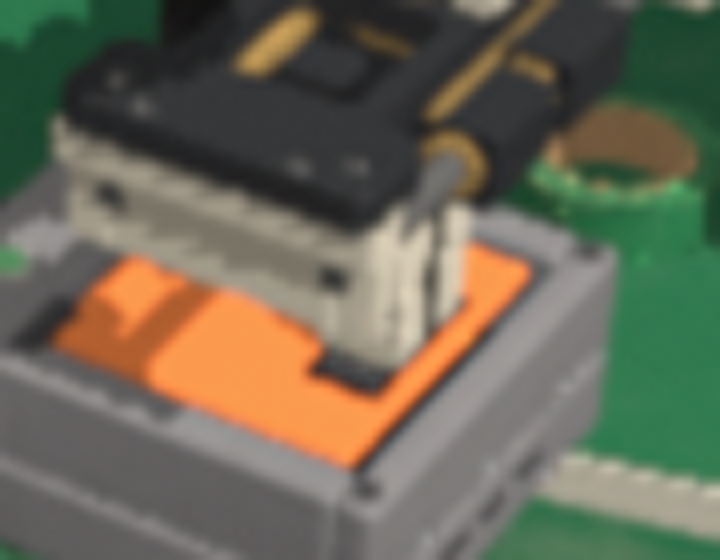

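Contact: 3.9 N with TCP z at 62.3 mm, so the tip is about 3 mm ahead of the TCP. I'll press on to the stop.

```bash
for i in 1 2 3; do python3 -m crank '[[[0,0,0],[0,0,0.1],1],[[0,0,0],[0,0,0],1]]' | grep -E "pos|contact"; done
```

```text
tcp_pos: [0.4744, 0.0771, 0.0612]
contact_force: [-1.3, 0.5, 2.3]
tcp_pos: [0.4744, 0.0772, 0.0601]
contact_force: [0.2, 0.0, 3.9]
tcp_pos: [0.4744, 0.0771, 0.0595]
contact_force: [-2.6, 0.1, 8.2]
```

```bash
python3 -m crank '[[[0,0,0],[0,0,0.05],1],[[0,0,0],[0,0,0],1]]' | grep -E "pos|contact"; python3 -m crank '[[[0,0,0],[0,0,-0.3],1],[[0,0,0],[0.5,0,-1.5],1],[[0,0,0],[3,0,-3],1],[[0,0,0],[4,0,-3],1],[[0,0,0],[3,0,-1],1],[[0,0,0],[0,0,0],1],[[0,0,0],[0,0,0],1],[[0,0,0],[0,0,0],1]]'| grep -E "time|pos|contact"; python3 -m crank '[[[0,0,0],[0,0,0],1],[[0,0,0],[0,0,0],1],[[0,0,0],[0,0,0],1],[[0,0,0],[0,0,0],1],[[0,0,0],[0,0,0],1],[[0,0,0],[0,0,0],1],[[0,0,0],[0,0,0],1],[[0,0,0],[0,0,0],1]]' | grep -E "time|pos|contact"
cat >> h.py <<'E'
C2=C
def flap(f):
    c=cap('side',f);P=pts(c);B=Rb.inv().apply((P-C).reshape(-1,3)).reshape(P.shape)*1000
    hsv=cv2.cvtColor(c['color'],cv2.COLOR_RGB2HSV)
    o=(hsv[...,0]>5)&(hsv[...,0]<22)&(hsv[...,1]>150)&(np.abs(B[...,0])<80)&(np.abs(B[...,1])<60)&(B[...,2]>30)&(B[...,2]<180)
    Q=B[o];print('flap',len(Q),np.percentile(Q,[2,50,98],axis=0).round(1).tolist())
    c=cap('top',f+'t');P=pts(c);k=(P[...,2]>.05)&(P[...,2]<.068)&(np.abs(P[...,0]-C[0])<.12)&(np.abs(P[...,1]-C[1])<.12)
    print('box',cv2.minAreaRect(P[k][:,:2].astype(np.float32)*1000))
E
python3 -c "
from h import *
flap('s5')
c=dict(np.load('pics/s5.npz'));cv2.imwrite('pics/s5c.png',cv2.resize(c['color'][130:290,270:450],None,fx=3.5,fy=3.5)[:,:,::-1])"
```

```text
tcp_pos: [0.4744, 0.0772, 0.0593]
contact_force: [-5.5, 0.1, 12.4]
time_s: 7.35
tcp_pos: [0.3726, 0.1013, 0.1464]
contact_force: [0.4, 0.0, -0.5]
time_s: 8.15
tcp_pos: [0.3721, 0.1012, 0.1467]
contact_force: [0.2, 0.7, 0.1]
flap 963 [[29.8, -38.5, 59.7], [33.8, 10.9, 99.4], [39.5, 49.8, 139.3]]
box ((525.16064453125, 104.23765563964844), (206.06687927246094, 150.66110229492188), 76.51679229736328)
```

View pics/s5c.png

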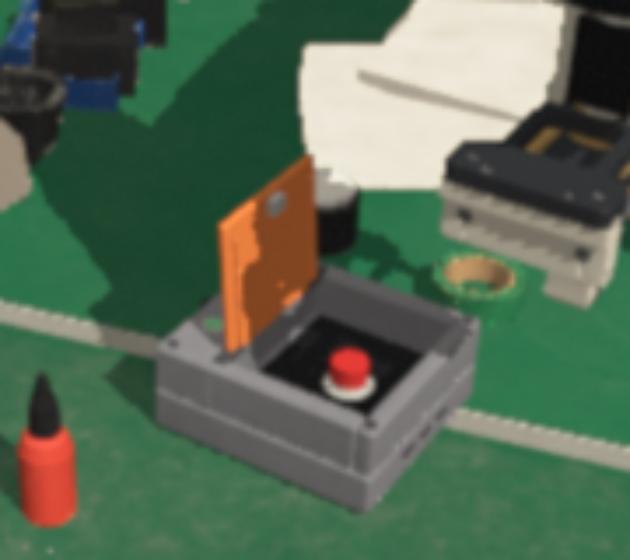

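The flap is fully open, upright at box x ≈ 30–40 and up to z ≈ 139. The red button is visible at (350,368) in the crop. I'll check the button's location and line up.

```bash
sed -i 's/\[0,0,.025\]/[0,0,.004]/' h.py; python3 - <<'E'
from h import *
c=dict(np.load('pics/s5t.npz'));P=pts(c);B=Rb.inv().apply((P-C).reshape(-1,3)).reshape(P.shape)*1000
hsv=cv2.cvtColor(c['color'],cv2.COLOR_RGB2HSV)
o=((hsv[...,0]<6)|(hsv[...,0]>174))&(hsv[...,1]>150)&(np.abs(B[...,0])<70)&(np.abs(B[...,1])<60)&(B[...,2]<60)
print(o.sum(),np.percentile(B[o],[5,50,95],axis=0).round(1).tolist())
go([-23,0,70],YAW+180)
E
```

```text
60 [[-29.3, -9.2, 45.6], [-21.4, -0.4, 49.0], [-13.7, 7.5, 52.8]]
t 8.25 tip_box [-1.432e+02 -1.000e-01  1.427e+02] rpy [180.     0.   166.78] F [-0.5 -0.8  1. ] w 0.0
shift cm [-12.02   0.02   7.27]
turn [ 0.    0.   -0.02]
```

```bash
python3 -m crank '[[[0,0,0],[-4,0,0],1],[[0,0,0],[-4,0,1],1],[[0,0,0],[-3,0,2],1],[[0,0,0],[-1,0,2],1],[[0,0,0],[0,0,2],1],[[0,0,0],[0,0,1.3],1],[[0,0,0],[0,0,0.5],1],[[0,0,0],[0,0,0],1]]'| grep -E "time|pos|contact"; python3 -c "
from h import *
go([-23,0,49],YAW+180)"
```

```text
time_s: 9.05
tcp_pos: [0.4886, 0.0736, 0.0581]
contact_force: [0.8, -0.2, 0.4]
t 9.05 tip_box [-23.5  -0.4  54.1] rpy [-1.7994e+02 -6.0000e-02  1.6678e+02] F [ 0.8 -0.2  0.4] w 0.0
shift cm [-0.05  0.04  0.51]
turn [-0.06 -0.06 -0.02]
```

```bash
for i in 1 2 3; do python3 -m crank '[[[0,0,0],[0,0,0.2],1],[[0,0,0],[0,0,0.2],1]]' | grep -E "pos|contact"; done
```

```text
tcp_pos: [0.4895, 0.0741, 0.0554]
contact_force: [1.5, -0.3, 0.3]
tcp_pos: [0.4893, 0.074, 0.0511]
contact_force: [-0.0, 0.8, 1.8]
tcp_pos: [0.4893, 0.074, 0.0468]
contact_force: [-1.3, 1.5, 3.0]
```

```bash
for i in 1 2 3; do python3 -m crank '[[[0,0,0],[0,0,0.1],1],[[0,0,0],[0,0,0],1]]' | grep -E "pos|contact"; done
```

```text
tcp_pos: [0.4891, 0.0738, 0.0456]
contact_force: [0.2, 0.8, 1.5]
tcp_pos: [0.4891, 0.0738, 0.0453]
contact_force: [-2.4, 0.3, 10.4]
tcp_pos: [0.4893, 0.0738, 0.0452]
contact_force: [-6.9, 0.9, 20.3]
```

The button is on its stop: force rises to 20 N at tip z ≈ 41 mm. Next I'll go up, over the flap, and down behind it.

```bash
python3 -m crank '[[[0,0,0],[0,0,-0.5],1],[[0,0,0],[0,0,-3],1],[[0,0,0],[0,0,-4],1],[[0,0,0],[0,0,-4],1],[[0,0,0],[0,0,-3],1],[[0,0,0],[-2,0,0],1],[[0,0,0],[-3.5,0,0],1],[[0,0,0],[-3.5,0,0],1]]'| grep -E "time|pos|contact"; python3 - <<'E'
from h import *
go([67,0,125],YAW+180)
c=cap('side','s6');P=pts(c);B=Rb.inv().apply((P-C).reshape(-1,3)).reshape(P.shape)*1000
hsv=cv2.cvtColor(c['color'],cv2.COLOR_RGB2HSV)
o=((hsv[...,0]<4)|(hsv[...,0]>174))&(hsv[...,1]>150)&(np.abs(B[...,0])<50)&(np.abs(B[...,1])<30)&(B[...,2]<60)
q=dict(np.load('pics/s5.npz'));
def red(c):
    P=pts(c);B=Rb.inv().apply((P-C).reshape(-1,3)).reshape(P.shape)*1000
    hsv=cv2.cvtColor(c['color'],cv2.COLOR_RGB2HSV)
    o=((hsv[...,0]<4)|(hsv[...,0]>174))&(hsv[...,1]>150)&(np.abs(B[...,0])<50)&(np.abs(B[...,1])<30)&(B[...,2]<60)
    print(o.sum(),np.percentile(B[o],[10,50,90],axis=0).round(1).tolist())
red(q);red(c)
E
```

```text
time_s: 11.05
tcp_pos: [0.5772, 0.0529, 0.1891]
contact_force: [0.5, 1.1, 0.1]
t 11.05 tip_box [ 67.4  -0.3 185.1] rpy [1.7997e+02 2.0000e-02 1.6681e+02] F [0.5 1.1 0.1] w 0.0
shift cm [0.04 0.03 6.01]
turn [0.03 0.02 0.01]
113 [[-27.7, -10.3, 30.4], [-19.8, 5.5, 44.4], [-8.3, 12.2, 46.9]]
85 [[-26.4, -15.7, 29.2], [-19.0, 2.5, 37.3], [-8.2, 10.3, 39.3]]
```

The button is confirmed about 7.5 mm lower. Going down behind the flap and sweeping it shut.

```bash
python3 -m crank '[[[0,0,0],[0,0,2.5],1],[[0,0,0],[0,0,2.5],1],[[0,0,0],[0,0,0.8],1],[[0,0,0],[1,0,0],1],[[0,0,0],[1.2,0,0],1],[[0,0,0],[1,0,0],1],[[0,0,0],[0.9,0,0.1],1],[[0,0,0],[0,0,0],1]]'| grep -E "time|pos|contact"; python3 -c "
from h import *
go([25,0,126],YAW+180)"
python3 -m crank '[[[0,0,0],[0.9,0,0.25],1],[[0,0,0],[0.9,0,0.3],1],[[0,0,0],[0.85,0,0.45],1],[[0,0,0],[0.8,0,0.5],1],[[0,0,0],[0.7,0,0.7],1],[[0,0,0],[0.7,0,0.7],1]]'| grep -E "time|pos|contact"; python3 -c "
from h import *
go([-23.3,0,96.7],YAW+180);flap('s7')"
```

```text
time_s: 11.9
tcp_pos: [0.5359, 0.0631, 0.1309]
contact_force: [1.7, -1.3, 2.2]
t 11.9 tip_box [ 24.9   0.2 126.9] rpy [1.7992e+02 8.0000e-02 1.6683e+02] F [ 1.7 -1.3  2.2] w 0.0
shift cm [-0.01 -0.02  0.09]
turn [0.08 0.08 0.03]
time_s: 12.5
tcp_pos: [0.49, 0.0742, 0.1009]
contact_force: [5.2, -1.3, 1.6]
t 12.5 tip_box [-22.3   0.5  96.9] rpy [1.7992e+02 1.2000e-01 1.6680e+02] F [ 5.2 -1.3  1.6] w 0.0
shift cm [ 0.1  -0.05  0.02]
turn [0.08 0.12 0.  ]
flap 525 [[-39.8, -40.1, 57.5], [-4.6, 23.9, 79.1], [30.4, 50.4, 99.5]]
box ((508.22967529296875, 55.96324920654297), (103.64034271240234, 140.0619354248047), 76.65787506103516)
```

Following well (flap about 30°). Continuing down to flush.

```bash
python3 -m crank '[[[0,0,0],[0.5,0,0.9],1],[[0,0,0],[0.5,0,0.9],1],[[0,0,0],[0.2,0,0.5],1],[[0,0,0],[0.2,0,0.5],1],[[0,0,0],[0.1,0,0.4],1],[[0,0,0],[0.05,0,0.3],1],[[0,0,0],[0,0,0.1],1],[[0,0,0],[0,0,0],1]]'| grep -E "time|pos|contact"; python3 -c "
from h import *
go([-38,0,55],YAW+180)"
```

```text
time_s: 13.4
tcp_pos: [0.474, 0.0771, 0.0644]
contact_force: [1.0, 1.4, 2.6]
t 13.4 tip_box [-38.6  -0.3  60.4] rpy [-1.7998e+02 -5.0000e-02  1.6676e+02] F [1.  1.4 2.6] w 0.0
shift cm [-0.06  0.03  0.54]
turn [-0.02 -0.05 -0.04]
```

```bash
python3 -m crank '[[[0,0,0],[0,0,0.15],1],[[0,0,0],[0,0,0.15],1],[[0,0,0],[0,0,0.1],1],[[0,0,0],[0,0,0],1]]'| grep -E "pos|contact";for i in 1 2; do python3 -m crank '[[[0,0,0],[0,0,0.1],1],[[0,0,0],[0,0,0],1]]' | grep -E "pos|contact"; done
```

```text
tcp_pos: [0.474, 0.0771, 0.0604]
contact_force: [-0.4, 1.4, 3.2]
tcp_pos: [0.4741, 0.0771, 0.0596]
contact_force: [-2.7, 1.5, 5.8]
tcp_pos: [0.4741, 0.0771, 0.0593]
contact_force: [-5.4, 2.6, 13.5]
```

At the stop again (13.5 N at the same height as before). Releasing straight up.

```bash
python3 -m crank '[[[0,0,0],[0,0,-0.3],1],[[0,0,0],[0,0,-1],1],[[0,0,0],[0,0,-3],1],[[0,0,0],[2,0,-4],1],[[0,0,0],[4,0,-3],1],[[0,0,0],[4,0,-1],1],[[0,0,0],[2,0,0],1],[[0,0,0],[0,0,0],1]]'| grep -E "time|pos|contact"; python3 -m crank '[[[0,0,0],[0,0,0],1],[[0,0,0],[0,0,0],1],[[0,0,0],[0,0,0],1],[[0,0,0],[0,0,0],1],[[0,0,0],[0,0,0],1],[[0,0,0],[0,0,0],1],[[0,0,0],[0,0,0],1],[[0,0,0],[0,0,0],1]]'| grep -E "time|pos|contact";python3 - <<'E'
from h import *
flap('s8')
for f in ('side0','s8','top0','s8t'):
    c=dict(np.load(f'pics/{f}.npz'));P=pts(c);B=Rb.inv().apply((P-C).reshape(-1,3)).reshape(P.shape)*1000
    hsv=cv2.cvtColor(c['color'],cv2.COLOR_RGB2HSV)
    o=(hsv[...,0]>5)&(hsv[...,0]<22)&(hsv[...,1]>150)&(np.abs(B[...,0])<60)&(np.abs(B[...,1])<60)
    print(f,o.sum(),B[o].mean(0).round(1),np.percentile(B[o][:,2],[5,95]).round(1))
im=cv2.resize(c['color'][190:300,200:400],None,fx=4,fy=4);cv2.imwrite('pics/end.png',im[:,:,::-1])
E
```

```text
time_s: 15.0
tcp_pos: [0.3555, 0.1044, 0.1825]
contact_force: [-0.0, -0.5, 0.4]
time_s: 15.8
tcp_pos: [0.3576, 0.1046, 0.1816]
contact_force: [0.1, 0.2, -0.1]
flap 1120 [[-51.2, -43.3, 54.0], [-7.8, 7.2, 56.4], [30.2, 49.4, 58.6]]
box ((511.5150146484375, 68.74706268310547), (130.22427368164062, 140.46121215820312), 76.76119232177734)
side0 1125 [-9.5  5.4 56.1] [54.4 58.1]
s8 1133 [-9.3  5.2 56. ] [54.4 58.1]
top0 1367 [-10.2  -0.2  58.4] [54.8 62.8]
s8t 1367 [-10.1  -0.2  58.2] [54.9 62.7]
```

View pics/end.png

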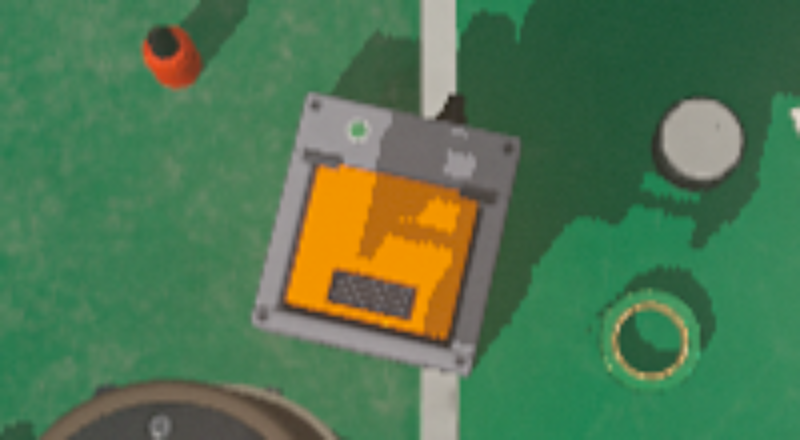

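The flap is flush, with its pad at (372,294). The box is within about 0.2 mm of where it started, and the bottle (172,55), puck (698,142) and tape (652,340) are still standing in place. The robot is clear, so I'm handing in.

```bash
python3 -c "
from plant import r
print(r.close_job())"
```

```text
the job is handed in; nothing more can be done
None
```

I opened the flap, pushed the breaker button in to its stop, latched the flap flush again without moving the box, and handed the job in at about 16 s.

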